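Shut the loaded specimen case and hold the next one open

TASK

Two small specimen cases stand on the bench. One has just been loaded with a soil disc and its lid (with the thumb plate) stands ajar: press that lid down until it snaps fully shut. Then lift the lid of the other case by its bar handle and hold it open at 40 degrees for a colleague to load; it falls shut by itself, so finish while still holding it there, with the first case still shut. Never have both cases open at once, and leave everything else on the bench where it is.

Things in the scene. Friction and masses are not known exactly. Their poses are not given: they have to be found in the camera images.
- snap_case: The loaded case: fixed grey open-topped case, 130 mm deep (x), 110 mm wide (y), rim 65 mm high, aluminium lid plate 10 mm thick hinged at its far (+x) rim. Origin: centre of its underside, on the worktop; x points from the front (robot side) to the hinge, z up. A brown soil disc lies in it. Its lid has a black thumb plate and a small steel catch at the front, and no handle. Left or right varies.
- snap_lid (a joint): Opening angle of the loaded case's lid, rad: 0 shut, grows as the front edge rises, stop at 0.4. An over-centre spring holds it ajar against that stop; pressing it down on the thumb plate takes up to about 10 N, and below about 0.07 it snaps over and pulls itself shut (it then stays shut).
- thumb_plate (a point): Centre of the top of the thumb plate (26 mm along x by 50 mm along y) near the front edge of the loaded case's lid; moves with the lid. 118 mm from the hinge axis along the lid, 12 mm above the lid's hinge plane. With the lid shut it lies 50 mm in front of the case's origin (x = -0.050 in the case's frame) and 83 mm above the worktop. z is normal to the lid.
- snap_hinge (a point): Middle of the hinge axis of the loaded case's lid (axis along the case's y): x = +68 mm, height 71 mm in the case's frame. Fixed.
- handle_case: The case to be opened: fixed grey open-topped case, 130 mm deep (x), 110 mm wide (y), rim 65 mm high, aluminium lid plate 10 mm thick hinged at its far (+x) rim. Origin: centre of its underside, on the worktop; x points from the front (robot side) to the hinge, z up. An empty shallow white dish lies in it. Its lid carries a steel bar handle that stands out in front.
- handle_lid (a joint): Opening angle of the lid with the bar handle, rad: 0 shut (as at the start), grows as its front rises, stop at 1.45; 40 degrees is 0.698. Weight and a light closing spring pull it shut from every angle up to there (about 2 to 4 N at the bar).
- bar_handle (a point): Middle of the axis of the bar handle; moves with the lid. Round bar 10 mm thick along the case's y, 74 mm clear between its end arms, with a 35 mm gap between bar and lid edge. 175 mm from the hinge axis along the lid and 2 mm above the hinge plane; with the lid shut it is 107 mm in front of the case's origin (x = -0.107) and 73 mm above the worktop. z is normal to the lid.
- handle_hinge (a point): Middle of the hinge axis of the lid with the bar handle (axis along the case's y): x = +68 mm, height 71 mm in the case's frame. Fixed.
- tin: Bystander: round aluminium sample tin, 63 mm across, 36 mm high. Origin under its centre.
- weight: Bystander: brass weight with a knob, 36 mm across, 40 mm high. Origin under its centre.
- driver: Bystander: screwdriver lying down, 192 mm long, 26 mm thick. Origin under its middle.
- vial: Bystander: small capped plastic vial standing up, 18 mm across, 40 mm high. Origin under its centre.
- memory_stick: Bystander: memory stick, 59x18x8 mm. Origin under its middle.
- felt_pen: Bystander: felt marker lying down, 135 mm long, 17 mm thick. Origin under its middle.
- mouse: Bystander: computer mouse on the mouse mat, 102x62x28 mm. Origin under its middle.

How it is judged:
On the way, in this order (a step that is already met when the one before it is completed fails the run):
1. the lid with the thumb plate is snapped shut (value of joint snap_lid below 0.03 rad and value of joint handle_lid below 0.1 rad), for 0.2 s.
2. the lid with the bar handle is held open at 40 degrees (value of joint handle_lid between 0.611 and 0.785 rad and velocity of joint handle_lid between -0.15 and 0.15 rad/s and contact force between the fingers and handle_case above 0.8 N), for 0.2 s.
At the end, for the whole second after the job is handed in: The lid with the thumb plate is shut (within 0.03 rad); the lid with the bar handle is held by the fingers (at least 0.8 N of contact), still, at 40 degrees within 5 degrees (0.611 to 0.785 rad) (all of step 2 and value of joint snap_lid below 0.03 rad); the arm keeps its last pose, push and grip.
It fails at once if both cases open at once (each lid more than 0.1 rad) (value of joint each of snap_lid, handle_lid above 0.1 rad).
It fails at once if a bystander moved more than 30 mm (distance of any of tin, weight, driver, vial, memory_stick, felt_pen, mouse from where it was at the start of the episode above 0.03 m).
It also fails if it takes over 48 s, if anything falls off the work surface, if the arm or the gripper's body presses on something with over 40 N, if the wrist force passes 120 N, or if a joint passes its speed limit or range.

ROBOT

A 7-joint arm with a two-finger parallel gripper is mounted at the origin on a cart in front of the work surface, level with it; the furniture and walls round the work are solid. World frame = base frame: x ahead of the robot, y to its left, z up, the work surface at z = 0. Lengths are in m, angles in rad, forces in N, time in s.
With the tool pointing down it reaches from about 0.4 to 0.9 m from the base axis. Payload 5.5 kg.
Tool frame: the origin (TCP) lies midway between the tips of the shut fingers; the grasp point (between the pads) lies 19 mm behind it (manip.grip_depth is the distance from the TCP to the grasp point, in m); z points along the fingers, y is the line along which they close (so a half turn about z gives the same grasp; the last joint's range is limited). The gripper opens to 92 mm and grips with 3 to 60 N. Pads are 19 mm wide; open, the fingers measure 130 mm over their backs; the gripper's body (75 mm by 190 mm) begins 47 mm behind the grasp point.
Start: joints at [1.448, 0.501, -0.427, 1.55, 0.221, 1.138, -0.21], TCP at [0.245, -0.602, 0.227] pointing down, gripper open.
Joint ranges: [-2.88, 2.88], [-0.31, 2.03], [-1.54, 1.56], [0.2, 2.42], [-1.41, 4.55], [0.19, 2.02], [-2.57, 2.57]. Speed limits (rad/s): [2.57, 2.57, 3.14, 3.14, 3.14, 3.14, 3.14].

INTERFACE

Orientations are given as a unit quaternion [x, y, z, w].
In Python, from bench import manip, effector, viewer gives the robot as it stands. Calls block until the motion is done:
- manip.move_pose(position, orientation): joint-space move of the TCP to a pose.
- manip.servo_line(position, ori=None, vel=0.15): straight line of the TCP; ori=None keeps the orientation; vel is the mean speed in m/s.
- manip.movej(angles): joint-space move.
- effector.open_jaws() and effector.close(f_grip=None): open the fingers fully, or close them until they stop; f_grip is the grip in N (None keeps the last).
- manip.sleep(seconds).
- manip.solve_ik(position, orientation): joint angles nearest the present ones, or None.
- viewer.get_image(name): name is "scene" or "top"; returns the picture (420x560x3 uint8, red, green, blue); there is no depth.
- viewer.get_calibration(name): a dict with "vfov" (degrees; the focal length in pixels is half the picture's height over the tangent of half this angle, whatever the lens; pixels are square), "cx", "cy" (the principal point, pixels), "eye" and "attitude" of the camera in the world. Camera axes: x right, y down, z forward; pixel columns grow to the right and rows downward; lengths in m; the calibration is good to about 2 mm. A picture is of the moment at which its call begins. get_calibration takes no time and is no camera call.
A pose or a line that the arm cannot do raises manip.PlanningError and nothing moves.
- manip.hand_in(): hands the job in; it is judged then, once.
Readings, each from a call of its own:
- manip.current_clock(): time.
- manip.current_q(): joint angles.
- manip.current_joint_velocities(): joint speeds.
- manip.current_tau(): joint torques, N m.
- manip.current_tool_pos(): TCP position.
- manip.current_tcp_rot(): TCP orientation.
- manip.current_force(): force on the tool from outside, world axes, zero at the start.
- manip.current_wrist_torque(): the same for the moment, N m.
- manip.current_finger_gap(): finger opening in m.
- manip.current_gripper_force(): force on a finger pad.
Only numpy, scipy, OpenCV 4.12 (cv2) and the standard library are available. Lean on these libraries where they do the work, as an engineer would, in place of code of your own. Each camera call takes 0.05 s, during which the arm holds its last target. There are 200 camera calls.

## Working session

There is one attempt and no reset: what is moved stays moved. The work goes in short steps, each a Python script; the robot and the scene stay as the last script left them, time stands still between calls to the robot, and variables do not carry over. Pictures are saved under pics/ and viewed, at most 10 in all, crops included, and the job is handed in when it is done.

```bash
mkdir -p pics; python3 - <<'E'
from bench import manip,viewer
import cv2
for n in("scene","top"):
    cv2.imwrite(f"pics/{n}0.png",cv2.resize(viewer.get_image(n)[:,:,::-1],(800,600),interpolation=cv2.INTER_CUBIC)); print(n,viewer.get_calibration(n))
print(manip.current_tcp_rot(),manip.current_clock())
E
```

```text
scene {'vfov': 46.11449466860888, 'cx': 281.3669845379406, 'cy': 209.83871791493942, 'eye': array([0.36614401, 0.49733286, 1.31002644]), 'attitude': array([-0.12752041,  0.96268745, -0.23590574,  0.03633032])}
top {'vfov': 44.85645897223138, 'cx': 285.8199509142403, 'cy': 205.94142002673505, 'eye': array([ 0.42412569, -0.11192264,  1.53379524]), 'attitude': array([-0.70542187,  0.70718293, -0.03843135,  0.02820148])}
[ 9.81450785e-01  1.91712409e-01 -1.30147399e-04 -8.32478863e-04] 0.1
```

View pics/top0.png

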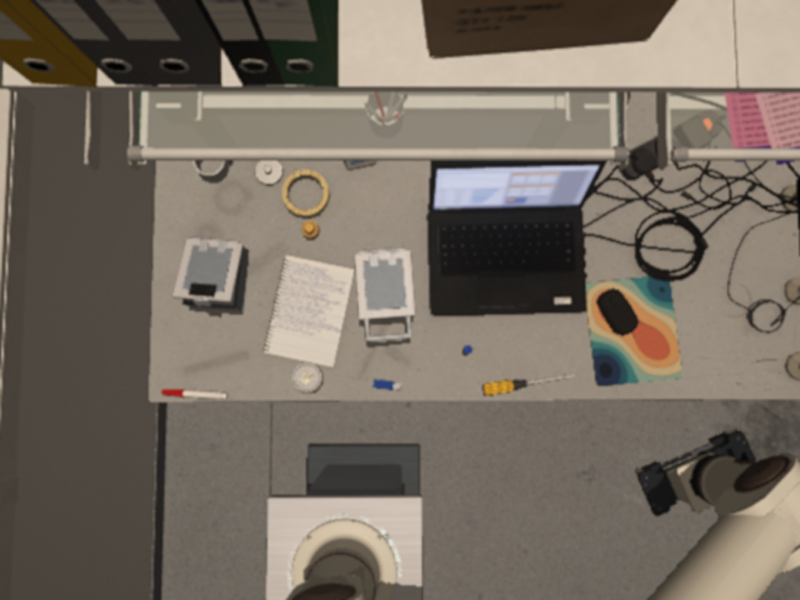

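View pics/scene0.png

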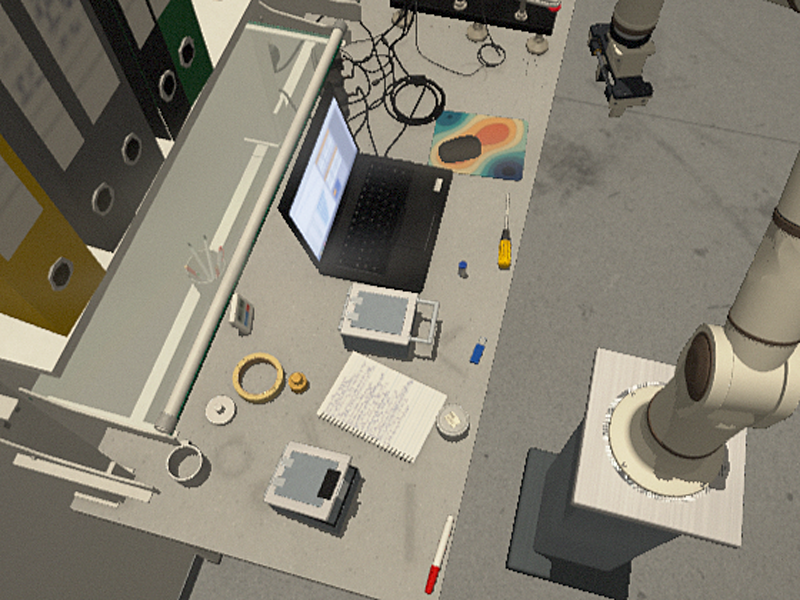

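Top view: the snap case is on the left around (210,272), with its black plate at (203,290). The handle case is around (385,285), with its bar at (388,338). Next, enlarged crops.

```bash
python3 - <<'E'
from bench import viewer
import cv2
a=viewer.get_image("top")[:,:,::-1][160:250,110:300]
b=viewer.get_image("scene")[:,:,::-1][190:380,180:320]
cv2.imwrite("pics/t1.png",cv2.resize(a,None,fx=4,fy=4,interpolation=cv2.INTER_CUBIC))
cv2.imwrite("pics/s1.png",cv2.resize(b,None,fx=3,fy=3,interpolation=cv2.INTER_CUBIC))
E
```

```text
(no output)
```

View pics/t1.png

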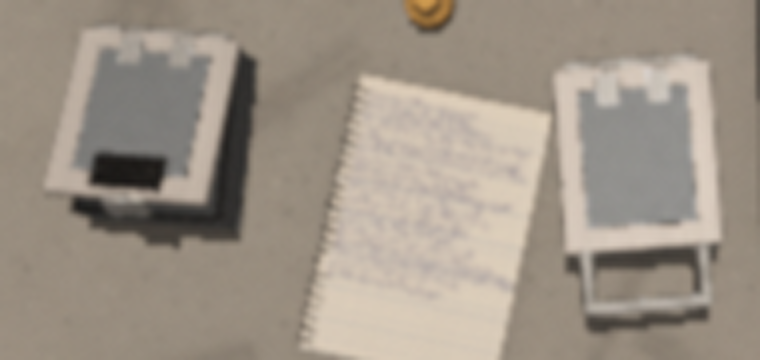

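View pics/s1.png

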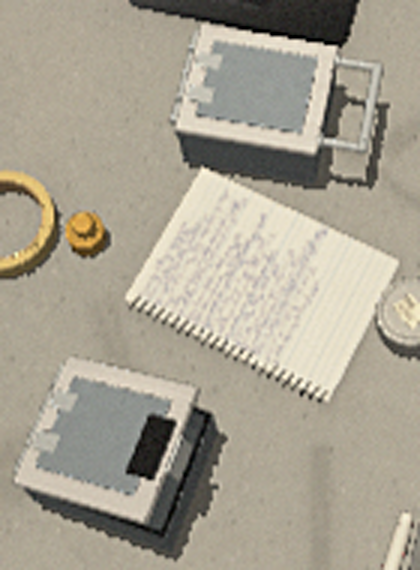

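Crops: the thumb plate's corners in the top crop are (94,152), (167,158), (160,189) and (90,183). The bar runs from (589,307) to (707,302). Next I fit each case's x, y and yaw to the points from both views.

```bash
cat >fit.py <<'E'
import numpy as np
from bench import viewer
from scipy.optimize import least_squares
from scipy.spatial.transform import Rotation as R
C={n:viewer.get_calibration(n) for n in("top","scene")}
def proj(n,P):
    c=C[n]; f=210/np.tan(np.radians(c["vfov"])/2)
    p=R.from_quat(c["attitude"]).inv().apply(P-c["eye"])
    return p[:,:2]/p[:,2:]*f+[c["cx"],c["cy"]]
def lid(d,y,h,th):  # case-frame points on lid
    d,y,h=map(np.asarray,(d,y,h))
    return np.c_[.068-d*np.cos(th)-h*np.sin(th)*-1*-1*-1*-1, y, .071+d*np.sin(th)+h*np.cos(th)] if False else np.c_[.068-d*np.cos(th)+h*np.sin(th), y, .071+d*np.sin(th)+h*np.cos(th)]
def world(q,P): return R.from_euler("z",q[2]).apply(P)+[q[0],q[1],0]
def fit(P,pt,ps):
    pt=np.array(pt)/4+[110,160]-.375; ps=np.array(ps)/3+[180,190]-.333
    fn=lambda q:np.r_[proj("top",world(q,P))-pt,proj("scene",world(q,P))-ps]
    s=least_squares(lambda q:fn(q).ravel(),[.6,.1,0],loss="soft_l1"); print(s.x.round(4)); print(fn(s.x).round(1).tolist()); return s.x
E
python3 - <<'E'
from fit import *
from bench import manip
# order: left=+y
Ps=lid([.105,.105,.131,.131,.135,.135],[.025,-.025,-.025,.025,.055,-.055],[.012]*4+[.005]*2,.4)
fit(Ps,[(94,152),(167,158),(160,189),(90,183),(44,191),(209,206)],[(147,478-8+4),(147,414),(177,422),(157,480),(151,526),(200,388)] and [(127,471),(147,414),(177,422),(157,480),(151,526),(200,388)])
Ph=lid([.175,.175,.135,.135],[.041,-.041,.055,-.055],[.002,.002,.005,.005],0)
fit(Ph,[(589,307),(707,302),(567,250),(720,243)],[(362,147),(377,65),(320,153),(339,45)])
E
```

```text
[ 0.6025  0.2654 -0.0648]
[[-0.1, 0.5], [-0.4, 0.1], [-0.3, 0.6], [-1.0, 1.0], [-0.0, 0.8], [-1.4, -0.5], [0.0, 0.3], [1.2, -0.6], [0.0, -1.1], [-1.0, -0.3], [-1.0, -1.9], [-0.5, -0.1]]
[ 0.5835 -0.0852  0.0691]
[[0.6, 0.3], [-0.4, -0.5], [0.2, 0.9], [0.2, -0.1], [0.1, -0.2], [0.3, 1.1], [-1.2, -0.6], [-0.1, 0.6]]
```

```bash
cat >plan.py <<'E'
from fit import *
from bench import manip,effector
S=np.array([.6025,.2654,-.0648]); H=np.array([.5835,-.0852,.0691])
def quat(yaw,a,s=1,gx=False): # tool z pitched a below horizontal in case xz-plane; y in that plane (gx) or along case y
    z=np.array([np.cos(a),0,-np.sin(a)]); y=s*(np.array([np.sin(a),0,np.cos(a)]) if gx else np.array([0,1.,0]))
    return (R.from_euler("z",yaw)*R.from_matrix(np.c_[np.cross(y,z),y,z])).as_quat()
GD=manip.grip_depth
def bar(th,a,s,back=0.):
    q=quat(H[2],a,s,True); p=world(H,lid([.175],[0.],[.002],th))[0]
    return p+R.from_quat(q).as_matrix()[:,2]*(GD-back), q
E
python3 - <<'E'
from plan import *
print("press",S[:2],world(S,np.array([[-.05,0,.083]])))
for s in(1,-1):
    print("press",s,manip.solve_ik(world(S,np.array([[-.05,0,.083]]))[0],quat(S[2],np.pi/2,s)))
    for a in(40,45,50,60):
        for th,b,da in((0,.1,0),(0,0,0),(.7,0,0),(.7,0,20),(.7,0,40)):
            p,q=bar(th,np.radians(a+da),s,b); r=manip.solve_ik(p,q); print(s,a,th,b,da,p.round(3),None if r is None else np.round(r,2))
for p in([.45,-.25,.3],[.5,.05,.3]): print(manip.solve_ik(p,quat(0,np.pi/2,1)),manip.solve_ik(p,quat(0,np.pi/2,-1)))
E
```

```text
press [0.6025 0.2654] [[0.55260494 0.26863773 0.083     ]]
press 1 [ 0.2101895   0.84214678 -1.03386167  1.73690189  0.82384038  1.06275909
  0.39112594]
1 40 0 0.1 0 [ 0.415 -0.097  0.125] None
1 40 0 0 0 [ 0.491 -0.092  0.061] None
1 40 0.7 0 0 [ 0.533 -0.089  0.173] None
1 40 0.7 0 20 [ 0.528 -0.089  0.169] [ 1.13  0.24 -1.    2.31  0.32  0.2  -0.03]
1 40 0.7 0 40 [ 0.522 -0.089  0.167] [ 0.94  0.37 -0.94  2.04  0.41  0.74 -0.16]
1 45 0 0.1 0 [ 0.419 -0.097  0.13 ] None
1 45 0 0 0 [ 0.49  -0.092  0.06 ] None
1 45 0.7 0 0 [ 0.532 -0.089  0.172] None
1 45 0.7 0 20 [ 0.527 -0.089  0.168] [ 1.23  0.33 -1.17  2.24  0.58  0.39 -0.28]
1 45 0.7 0 40 [ 0.521 -0.09   0.167] [ 0.9   0.42 -0.93  1.97  0.44  0.86 -0.19]
1 50 0 0.1 0 [ 0.425 -0.096  0.135] None
1 50 0 0 0 [ 0.489 -0.092  0.059] None
1 50 0.7 0 0 [ 0.531 -0.089  0.171] None
1 50 0.7 0 20 [ 0.526 -0.089  0.168] [ 1.14  0.34 -1.1   2.18  0.5   0.51 -0.21]
1 50 0.7 0 40 [ 0.519 -0.09   0.166] [ 0.87  0.49 -0.94  1.9   0.47  0.99 -0.22]
1 60 0 0.1 0 [ 0.436 -0.095  0.143] None
1 60 0 0 0 [ 0.486 -0.092  0.057] None
1 60 0.7 0 0 [ 0.
[... 1159 characters left out ...]
  1.95 -0.51  0.97 -2.48]
-1 60 0 0.1 0 [ 0.436 -0.095  0.143] None
-1 60 0 0 0 [ 0.486 -0.092  0.057] None
-1 60 0.7 0 0 [ 0.528 -0.089  0.169] [ 0.68  0.15 -0.5   2.32 -0.33  0.2  -2.55]
-1 60 0.7 0 20 [ 0.522 -0.089  0.167] [-0.64  0.34  0.93  2.09 -0.49  0.73 -2.48]
-1 60 0.7 0 40 [ 0.516 -0.09   0.167] [-0.63  0.63  1.01  1.81 -0.5   1.19 -2.5 ]
[ 1.40071896  0.34239858 -1.15403933  1.78203487  0.33130302  1.23408096
  1.72689254] [ 0.98860219  0.20208084 -0.61002349  1.79224842  0.12439123  1.18567996
 -1.22953637]
[ 0.80862259  0.30103123 -1.14203144  1.80925847  0.29145582  1.21816366
  1.15180372] [ 0.84569744  0.32713419 -1.20083634  1.80856565  0.32370143  1.22817048
 -2.0194374 ]
```

Pointing forward to grip the bar isn't reachable. I'll grip the handle's left side arm instead, with the fingers closing along y and one finger inside the frame, and tilt the tool along with the lid. First an IK check.

```bash
cat >>plan.py <<'E'
def grip(th,a,up=0.,dy=0.,dd=0.,Y=.0415):
    q=quat(H[2],np.radians(a),1); p=world(H,lid([.153+dd],[Y+dy],[.002],th))[0]
    return p+R.from_quat(q).as_matrix()[:,2]*(GD-up), q
E
python3 - <<'E'
from plan import *
for a0 in(75,80,90):
  for th,up,da in((0,.1,0),(0,0,0),(.35,0,20),(.7,0,40),(.7,0,30),(.7,0,20)):
    p,q=grip(th,a0+da,up); r=manip.solve_ik(p,q); print(a0+da,th,up,p.round(3),None if r is None else np.round(r,2))
for p in([.42,-.3,.3],[.5,.05,.3]): print(np.round(manip.solve_ik(p,quat(np.arctan2(p[1],p[0]),np.pi/2,1)),2))
print(manip.current_q(),manip.solve_ik(world(S,np.array([[-.04,0,.16]]))[0],quat(S[2],np.pi/2,1)))
E
```

```text
75 0 0.1 [ 0.475 -0.051  0.151] [ 1.22  0.39 -1.29  2.24  0.65  0.61  1.13]
75 0 0 [ 0.501 -0.049  0.055] [ 0.6   0.44 -0.61  2.25  0.7   0.33  1.07]
95 0.35 0 [ 0.504 -0.049  0.107] [ 0.79  0.64 -0.98  1.92  0.62  1.02  1.14]
115 0.7 0 [ 0.525 -0.048  0.154] [ 0.65  0.88 -1.04  1.54  0.61  1.58  1.14]
105 0.7 0 [ 0.528 -0.047  0.153] [ 0.72  0.76 -1.03  1.68  0.6   1.36  1.16]
95 0.7 0 [ 0.531 -0.047  0.152] [ 0.79  0.63 -1.03  1.82  0.58  1.13  1.18]
80 0 0.1 [ 0.482 -0.051  0.153] [ 1.22  0.61 -1.43  2.15  0.84  0.88  0.96]
80 0 0 [ 0.499 -0.049  0.054] [ 0.66  0.49 -0.7   2.18  0.66  0.48  1.11]
100 0.35 0 [ 0.503 -0.049  0.107] [ 0.76  0.71 -0.99  1.85  0.62  1.15  1.14]
120 0.7 0 [ 0.524 -0.048  0.155] [ 0.62  0.94 -1.04  1.47  0.61  1.69  1.14]
110 0.7 0 [ 0.527 -0.048  0.153] [ 0.69  0.82 -1.03  1.61  0.6   1.48  1.15]
100 0.7 0 [ 0.53  -0.047  0.153] [ 0.76  0.69 -1.03  1.75  0.59  1.25  1.17]
90 0 0.1 [ 0.496 -0.05   0.154] [ 0.93  0.53 -1.11  1.98  0.58  0.99  1.18]
90 0 0 [ 0.496 -0.05   0.054] [ 0.75  0.64 -0.88  2.04  0.7   0.8   1.08]
110 0.35 0 [ 0.499 -0.049  0.108] [ 0.7   0.84 -1.    1.71  0.63  1.37  1.13]
130 0.7 0 [ 0.521 -0.048  0.157] [ 0.56  1.06 -1.04  1.33  0.61  1.88  1.12]
120 0.7 0 [ 0.524 -0.048  0.155] [ 0.62  0.94 -1.04  1.47  0.61  1.69  1.14]
110 0.7 0 [ 0.527 -0.048  0.153] [ 0.69  0.82 -1.03  1.61  0.6   1.48  1.15]
[ 1.42  0.29 -1.02  1.78  0.27  1.22  1.28]
[ 0.72  0.26 -1.02  1.81  0.23  1.2   1.3 ]
[ 1.44823363  0.50152824 -0.42683119  1.55102388  0.22079832  1.13830759
 -0.21028005] [ 0.32630245  0.90915655 -1.30459492  1.66530084  0.90971799  1.30299742
  0.35127799]
```

```bash
python3 - <<'E'
from plan import *
effector.close(10)
for p in([.42,-.3,.3],[.5,.05,.3]): manip.move_pose(p,quat(np.arctan2(p[1],p[0]),np.pi/2,1))
q=quat(S[2],np.pi/2,1)
w=lambda x,z:world(S,np.array([[x,0,z]]))[0]
manip.move_pose(w(-.04,.16),q)
print(manip.current_clock(),manip.current_finger_gap(),manip.current_force())
for x,z in((-.04,.128),(-.044,.115),(-.047,.105),(-.048,.095),(-.049,.090),(-.05,.087),(-.05,.084),(-.05,.082)):
    manip.servo_line(w(x,z),vel=.06); f=manip.current_force(); print(z,manip.current_tool_pos().round(4),f.round(1))
    if abs(f[2])>25: break
print(manip.current_clock())
E
```

```text
5.3667 9.129212155318942e-05 [ 0.34391858 -0.45613013 -0.66630894]
0.128 [0.5606 0.2672 0.1273] [-5.3 -3.2  8.5]
0.115 [0.5576 0.2684 0.1146] [-2.6  0.4  4.2]
0.105 [0.5559 0.2683 0.1049] [-0.1 -0.  -0. ]
0.095 [0.5544 0.2679 0.0942] [ 0.5 -0.1 -0.2]
0.09 [0.5534 0.2683 0.0896] [-0.1 -0.7  0.3]
0.087 [0.5524 0.2686 0.0868] [-0.1 -0.6 -0.2]
0.084 [0.5525 0.2685 0.0838] [ 0.1 -0.2  0.3]
0.082 [0.5528 0.2688 0.0834] [-3.3 -2.6  9.6]
8.0667
```

```bash
python3 - <<'E'
from plan import *
import cv2
p=manip.current_tool_pos(); manip.servo_line([p[0],p[1],.2],vel=.2)
effector.open_jaws()
g,q=grip(0,85,.1); manip.move_pose(g,q)
print(manip.current_clock(),manip.current_tool_pos()-g)
a=viewer.get_image("top")[:,:,::-1][160:250,110:300]
b=viewer.get_image("scene")[:,:,::-1][180:380,180:380]
a=cv2.resize(a,None,fx=3,fy=3,interpolation=cv2.INTER_CUBIC);b=cv2.resize(b,None,fx=3,fy=3,interpolation=cv2.INTER_CUBIC)
cv2.imwrite("pics/t2.png",a);cv2.imwrite("pics/s2.png",b)
E
```

```text
11.5167 [0.0009472  0.00106752 0.00061037]
```

View pics/s2.png

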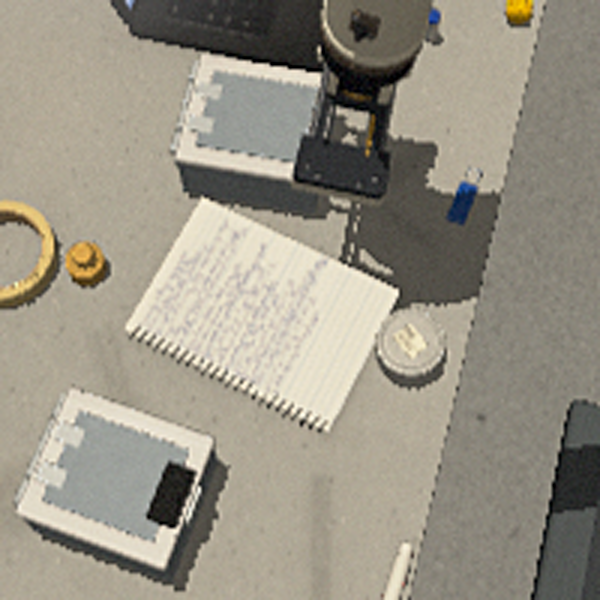

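View pics/t2.png

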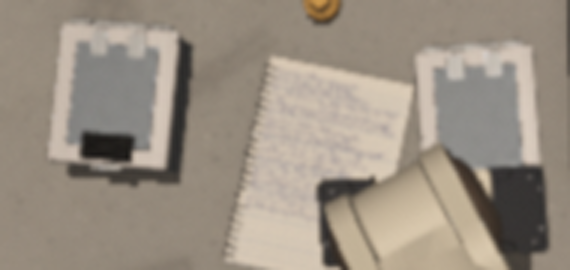

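The lid with the plate is shut: its plate now lies flat at (172,495) in the scene crop, with the catch engaged. The hand is above the handle's left arm. Next: descend, watching the force, then grip.

```bash
python3 - <<'E'
from plan import *
for up in(.06,.03,.012,0):
    manip.servo_line(grip(0,85,up)[0],vel=.08); f=manip.current_force(); print(up,f.round(1))
    if np.linalg.norm(f)>8: raise SystemExit("contact")
effector.close(8)
print(manip.current_finger_gap(),manip.current_gripper_force(),manip.current_force().round(1),manip.current_wrist_torque().round(2),manip.current_tool_pos(),grip(0,85)[0],manip.current_clock())
E
```

```text
0.06 [-0.7 -0.1  0.2]
0.03 [-1.  -0.1  0.1]
0.012 [-0.  -0.5  0.1]
0 [0.8 0.6 0.2]
0.007317381349266825 8.000907227396965 [-0.2  4.6 -0. ] [0.98 0.04 0.09] [ 0.49740592 -0.04827731  0.05430089] [ 0.4974721  -0.04955473  0.05427154] 14.7333
```

Gap of 7.3 mm, so the arm is gripped. I'll firm the grip and follow the arc.

```bash
python3 - <<'E'
from plan import *
dy=.0025
manip.servo_line(grip(0,85,dy=dy)[0],vel=.05); effector.close(25)
print(manip.current_force().round(1),manip.current_finger_gap())
for th in np.linspace(.07,.7,10):
    p,q=grip(th,85+30*th/.7,dy=dy); manip.servo_line(p,q,vel=.08)
    f=manip.current_force(); print(round(th,2),f.round(1),round(manip.current_finger_gap(),4),(manip.current_tool_pos()-p).round(4))
    if np.linalg.norm(f)>35: break
print(manip.current_gripper_force(),manip.current_clock())
import cv2
b=viewer.get_image("scene")[:,:,::-1][180:380,180:380]
cv2.imwrite("pics/s3.png",cv2.resize(b,None,fx=3,fy=3,interpolation=cv2.INTER_CUBIC))
E
```

```text
[ 0.9 -3.1  0.1] 0.006647241876132144
0.07 [ 2.1 -5.6 -2.2] 0.0066 [ 0.     -0.001  -0.0003]
0.14 [ 1.6 -6.1 -3.2] 0.0069 [-0.     -0.001  -0.0005]
0.21 [ 1.5 -5.5 -2.9] 0.0071 [-0.0001 -0.001  -0.0008]
0.28 [ 0.1 -5.5 -3.4] 0.007 [-0.0002 -0.001  -0.001 ]
0.35 [ 1.5 -5.7 -2.8] 0.007 [-0.0003 -0.001  -0.0012]
0.42 [ 0.3 -5.9 -4. ] 0.007 [-0.0004 -0.001  -0.0013]
0.49 [ 0.  -5.8 -3.7] 0.0074 [-0.0005 -0.001  -0.0014]
0.56 [-1.  -5.1 -3.1] 0.007 [-0.0006 -0.001  -0.0014]
0.63 [-2.  -6.5 -2.6] 0.0071 [-0.0007 -0.0009 -0.0014]
0.7 [-2.7 -5.1 -3. ] 0.0067 [-0.0008 -0.0009 -0.0014]
24.99972403049469 18.0333
```

View pics/s3.png

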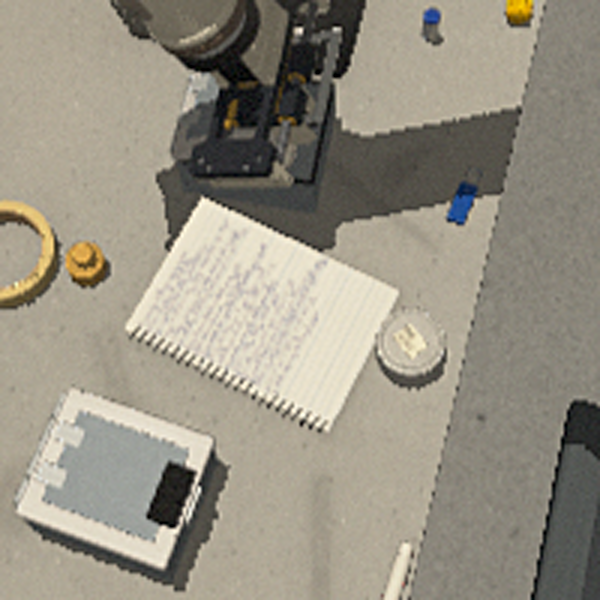

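The lid is up, with its bar at about (330,50), and the first case is still shut. A quick check of the angle: where the bar ends should project at several angles.

```bash
python3 - <<'E'
from plan import *
import cv2
for th in(.55,.62,.7,.78): print(th,((proj("scene",world(H,lid([.175,.175],[-.041,.041],[.002]*2,th)))-180)*3).round())
b=viewer.get_image("scene")[:,:,::-1][165:250,235:320]
cv2.imwrite("pics/s4.png",cv2.resize(b,None,fx=7,fy=7,interpolation=cv2.INTER_CUBIC))
E
```

```text
0.55 [[350.  45.]
 [333. 126.]]
0.62 [[343.  38.]
 [325. 120.]]
0.7 [[333.  30.]
 [315. 112.]]
0.78 [[323.  23.]
 [304. 105.]]
```

View pics/s4.png

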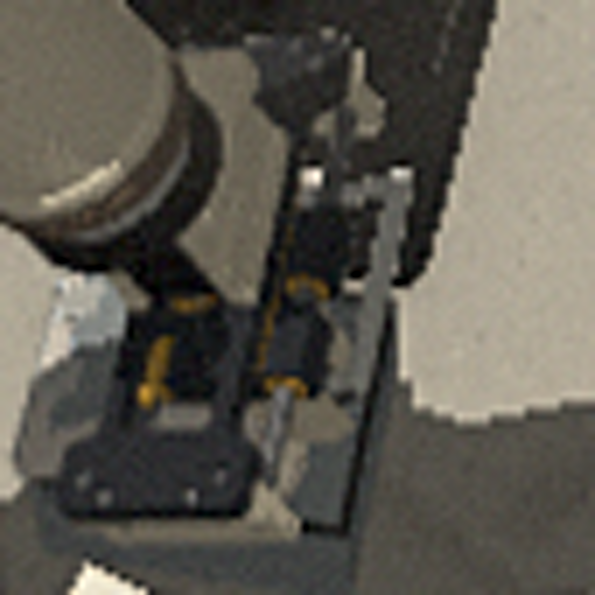

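The bar's far end is at (400,178) in this crop. That maps to (336,31) in the scene crop, where 0.70 rad predicts (333,30), so the lid is at about 0.68 rad, well inside the band.

```bash
python3 - <<'E'
from bench import manip
manip.sleep(.5); print(manip.current_force(),manip.current_clock()); print(manip.hand_in())
E
```

```text
[-3.05579512 -4.61421172 -2.91893879] 18.6333
the job is handed in; nothing more can be done
None
```

I handed the job in at about 18.6 s: the loaded case is snapped shut and the other lid is held open at about 0.68 rad (39°). It is gripped by the handle's left side arm instead of the bar, because the arm couldn't reach a grip on the bar. The hand-in call returned no verdict.

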